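Find the full tin by its weight and hold it up

ROBOT

A 6-joint arm with a two-finger parallel gripper is mounted at the origin on a cart in front of the work surface, level with it; the furniture and walls round the work are solid. World frame = base frame: x ahead of the robot, y to its left, z up, the work surface at z = 0. Lengths are in mm, angles in rad, forces in N, time in s.
With the tool pointing down it reaches from about 375 to 925 mm from the base axis. Payload 5.7 kg.
Tool frame: the origin (TCP) lies midway between the tips of the shut fingers; the grasp point (between the pads) lies 19 mm behind it (pinch_z is the distance from the TCP to the grasp point, in mm); z points along the fingers, y is the direction in which the jaws open and shut (so a half turn about z gives the same grasp; the last joint's range is limited). The gripper opens to 85 mm and grips with 20 to 120 N. Pads are 22 mm wide; open, the fingers measure 114 mm over their backs; the gripper's body (76 mm by 85 mm) begins 54 mm behind the grasp point. The pads swing forward as they close: fully open they stand 13 mm farther back than shut.
Start: joints at [-1.455, 0.359, 1.51, -0, 1.272, -0.115], TCP at [137.241, -584.062, 231.267] pointing down, gripper open.
Joint ranges: [-2.97, 2.97], [-1.01, 2.36], [0.21, 2.38], [-0.96, 4.11], [0.2, 2.71], [-2.98, 2.98]. Speed limits (rad/s): [2.39, 2.39, 3.14, 3.14, 3.14, 3.14].

INTERFACE

Orientations are given as a unit quaternion [w, x, y, z].
In Python, from station import get_obs, get_image, job_done, pinch_z gives the robot as it stands. The module is installed in compiled form; this text tells all that it offers.
- The arm moves only by the tool drive_tool, never from a script. Its arguments are lists of equal length, an entry for each row: "dp": the shift along the tool's x, y, z in units of 30 mm (1.0 is 30 mm), a list of three; "roll": the turn about the tool's z in units of 5 degrees (1.0 is 5 degrees); "grip": the opening, from 0 (shut) to 1 (fully open). A call has 1 to 20 rows; each row is the pose to reach, as a shift and turn from the pose commanded when the call began, along the tool's axes at that moment; what a row does not reach only later rows make up. A row lasts 1/10 s, in which the tool goes at most 50 mm and 8.59 degrees, less where a joint would pass 70% of its speed; a pose out of reach is approached as far as the arm can. A call with a gripper value outside its range is refused whole. The fingers move at their own pace and stop on an object; the grip force is fixed at half the most. Time passes only in rows, so rows that repeat a pose let the fingers close. It gives the time, the measured TCP pose, the force and the opening at its end, in the units of the state.
- get_obs(): the state, without advancing time (a new reading comes with each control period).
- get_image(name): name is "side" or "top"; returns a dict with "color" (480x640x3 uint8, red, green, blue), "camera_matrix" (3x3 intrinsics, pixels), "rvec" (rotation vector, rad) and "tvec" (3), from world to camera coordinates, as OpenCV has them. Camera axes: x right, y down, z forward; pixel columns grow to the right and rows downward; lengths in mm; the calibration is good to about 2 mm. A picture is of the moment at which its call begins. There is no depth.
- job_done(): hands the job in, once; it reports no verdict.
The state is a dict: "time": time; "q": joint angles; "qd": joint speeds; "tau": joint torques, N m; "eef_pos": TCP position; "ee_rot": TCP orientation; "ft_force": force on the tool from outside, world axes, zero at the start; "moment": the same for the moment, N m; "grip_width": opening from 0.0 (shut) to 1.0 (fully open).
Only numpy, scipy, OpenCV 4.12 (cv2) and the standard library are available. Lean on these libraries where they do the work, as an engineer would, in place of code of your own. Each camera call takes 0.05 s, during which the arm holds its last target.

TASK

Three identical closed tins stand on the counter and only one of them is still full. Going from left to right, lift each tin in turn about 5 cm off the counter to feel its weight and set it back upright where it stood, then hold the heaviest one up, upright and about 20 cm above the counter, and finish while still holding it there (if the last tin is the heaviest you need not set it down first). Leave the other two tins standing where they were and do not push the jar or the wrapped pastries about.

Things in the scene. Friction and masses are not known exactly. Their poses are not given: they have to be found in the camera images.
- tin_a: closed steel tin, the left of three alike (+y is left): cylinder 54 mm in diameter, 96 mm tall, its top 13 mm a lid of 56 mm, plain paper label all round. Origin at the centre of its underside, z axis up the tin. One of the three, any of them, weighs 0.45 to 0.65 kg, the other two 0.15 to 0.2 kg each; the contents are a little loose inside.
- tin_b: closed steel tin, the middle of three alike (+y is left): cylinder 54 mm in diameter, 96 mm tall, its top 13 mm a lid of 56 mm, plain paper label all round. Origin at the centre of its underside, z axis up the tin. One of the three, any of them, weighs 0.45 to 0.65 kg, the other two 0.15 to 0.2 kg each; the contents are a little loose inside.
- tin_c: closed steel tin, the right of three alike (+y is left): cylinder 54 mm in diameter, 96 mm tall, its top 13 mm a lid of 56 mm, plain paper label all round. Origin at the centre of its underside, z axis up the tin. One of the three, any of them, weighs 0.45 to 0.65 kg, the other two 0.15 to 0.2 kg each; the contents are a little loose inside.
- tin_a_inside: the inner bottom of the left tin, hidden inside it and fixed to it, on which the contents rest; origin 6 mm above the centre of the tin's underside. Nothing to handle.
- tin_b_inside: the inner bottom of the middle tin, hidden inside it and fixed to it, on which the contents rest; origin 6 mm above the centre of the tin's underside. Nothing to handle.
- tin_c_inside: the inner bottom of the right tin, hidden inside it and fixed to it, on which the contents rest; origin 6 mm above the centre of the tin's underside. Nothing to handle.
- honey_jar: bystander: glass honey jar with white lid, 64 mm in diameter, 97 mm tall, upright near the back; origin at the centre of its underside
- front_pastry: bystander: bar in clear wrapping, 57x101x25 mm (long side along its y axis), near the front edge; origin at the centre of its underside
- back_pastry: bystander: bar in clear wrapping, 57x101x25 mm (long side along its y axis), near the back; origin at the centre of its underside
- ring_pastry: bystander: ring pastry in clear wrapping, 90x94x25 mm, behind the clear bin; origin at the centre of its underside
- tier_edge (a point): a point on the lower front edge of the fixed raised display tier at the back right: its slab lies from x = 0.60 m back and from y = 0.06 m to the right, at heights 0.22 to 0.25 m; the plant on it leans forward to x = 0.58 m. Keep the hand and wrist in front of it. Its side panel with a socket stands at y = -0.425 m, 0.17 m tall.
- flip_bin: fixed clear lidded bin of sweets, world x 0.36 to 0.505 m, y -0.08 to 0.095 m, 0.115 m tall; nothing to open
- ribbon_reel: fixed ribbon reel on a wooden foot at the front left, world x 0.35 to 0.48 m, y 0.11 to 0.22 m, 0.125 m tall
- heat_sealer: fixed heat sealer on the left, world x from 0.46 m back, y 0.21 to 0.33 m; base 0.05 m tall, its raised arm up to 0.2 m tall, from y = 0.235 m
Not all that is in view belongs to the job. What is shaped like the tin_b but green or purple is not meant.

How it is judged (in metres and radians):
On the way, in this order (a step that is already met when the one before it is completed fails the run):
1. the left tin is lifted clear of the counter in the gripper, upright, while the other two stand upright on the counter where they stood (height (world z) of tin_a above 0.025 m and angle between tin_a's own z axis and vertical below 0.35 rad and contact force between the fingers and tin_a above 2 N and height (world z) of each of tin_b, tin_c below 0.012 m and angle between each of tin_b, tin_c's own z axis and vertical below 0.15 rad and distance of each of tin_b, tin_c from where it was at the start of the episode below 0.06 m), for 0.2 s.
2. the middle tin is lifted clear of the counter in the gripper, upright, while the other two stand upright on the counter where they stood (height (world z) of tin_b above 0.025 m and angle between tin_b's own z axis and vertical below 0.35 rad and contact force between the fingers and tin_b above 2 N and height (world z) of each of tin_a, tin_c below 0.012 m and angle between each of tin_a, tin_c's own z axis and vertical below 0.15 rad and distance of each of tin_a, tin_c from where it was at the start of the episode below 0.06 m), for 0.2 s.
3. the right tin is lifted clear of the counter in the gripper, upright, while the other two stand upright on the counter where they stood (height (world z) of tin_c above 0.025 m and angle between tin_c's own z axis and vertical below 0.35 rad and contact force between the fingers and tin_c above 2 N and height (world z) of each of tin_a, tin_b below 0.012 m and angle between each of tin_a, tin_b's own z axis and vertical below 0.15 rad and distance of each of tin_a, tin_b from where it was at the start of the episode below 0.06 m), for 0.2 s.
At the end, for the whole second after the job is handed in: the heaviest tin (contents over 2.5 N) is gripped in the fingers with its underside more than 15 cm above the counter, within 0.35 rad of upright and still; the other two tins stand upright on the counter (underside within 12 mm of it, tilt under 0.15 rad) within 6 cm of where they started (((height (world z) of tin_a above 0.15 m and angle between tin_a's own z axis and vertical below 0.35 rad and contact force between the fingers and tin_a above 2 N and contact force between tin_a_inside and anything else above 2.5 N and linear speed of tin_a below 0.05 m/s and height (world z) of each of tin_b, tin_c below 0.012 m and angle between each of tin_b, tin_c's own z axis and vertical below 0.15 rad and distance of each of tin_b, tin_c from where it was at the start of the episode below 0.06 m) or (height (world z) of tin_b above 0.15 m and angle between tin_b's own z axis and vertical below 0.35 rad and contact force between the fingers and tin_b above 2 N and contact force between tin_b_inside and anything else above 2.5 N and linear speed of tin_b below 0.05 m/s and height (world z) of each of tin_a, tin_c below 0.012 m and angle between each of tin_a, tin_c's own z axis and vertical below 0.15 rad and distance of each of tin_a, tin_c from where it was at the start of the episode below 0.06 m) or (height (world z) of tin_c above 0.15 m and angle between tin_c's own z axis and vertical below 0.35 rad and contact force between the fingers and tin_c above 2 N and contact force between tin_c_inside and anything else above 2.5 N and linear speed of tin_c below 0.05 m/s and height (world z) of each of tin_a, tin_b below 0.012 m and angle between each of tin_a, tin_b's own z axis and vertical below 0.15 rad and distance of each of tin_a, tin_b from where it was at the start of the episode below 0.06 m))); the arm keeps its last pose, push and grip.
It fails at once if a tin is tipped far over (angle between any of tin_a, tin_b, tin_c's own z axis and vertical above 0.6 rad).
It fails at once if a bystander (honey jar or wrapped pastry) is shoved more than 3 cm or the jar is tipped (distance of any of honey_jar, front_pastry, back_pastry, ring_pastry from where it was at the start of the episode above 0.03 m or angle between honey_jar's own z axis and vertical above 0.3 rad).
It also fails if it takes over 72 s, if anything falls off the work surface, if the arm or the gripper's body presses on something with over 40 N, if the wrist force passes 120 N, or if a joint passes its speed limit or range.

## Working session

There is one attempt and no reset: what is moved stays moved. The work goes in short steps, Python scripts to look and compute and a tool call to move; the robot and the scene stay as the last step left them, time stands still between calls to the robot, and variables do not carry over. Pictures are saved under pics/ and viewed, and the job is handed in when it is done.

Besides the shell and the picture viewer there is one more tool, called by a JSON object that holds its "api" and its "payload". drive_tool: Moves the arm, as the interface text tells. Its arguments: {"type":"object","properties":{"dp":{"type":"array","items":{"type":"array","items":{"type":"number"}}},"roll":{"type":"array","items":{"type":"number"}},"grip":{"type":"array","items":{"type":"number"}}},"required":["dp","roll","grip"]}

```bash
mkdir -p pics; python3 - <<'E'
from station import *
import cv2,numpy as np
o=get_obs();print(o)
print(pinch_z if not callable(pinch_z) else pinch_z())
for n in("side","top"):
    d=get_image(n);cv2.imwrite(f"pics/{n}0.png",d["color"][:,:,::-1]);print(n,d["camera_matrix"],d["rvec"],d["tvec"])
    R=cv2.Rodrigues(np.array(d["rvec"],float))[0];print(-R.T@np.array(d["tvec"]).ravel())
E
```

```text
{'time': 0.0, 'q': array([-1.45513455e+00,  3.59498679e-01,  1.51145417e+00, -3.18416750e-07,
        1.27249140e+00, -1.15083158e-01]), 'qd': array([-2.70210119e-05, -1.60243093e-03,  1.21223530e-04, -1.50932998e-03,
        3.66622007e-04,  7.47848982e-04]), 'tau': array([ 2.68134299e-04, -5.27612400e+01, -2.78620094e+01, -5.93741715e-04,
        1.33416874e-02,  2.34041330e-06]), 'eef_pos': array([ 137.14392583, -583.40864272,  230.44907645]), 'ee_rot': array([-9.25801495e-04,  9.93351545e-01,  1.15116684e-01, -4.19975724e-07]), 'ft_force': array([-0.25266552,  0.32136104,  0.4328125 ]), 'moment': array([ 0.00489944, -0.01726483, -0.01595933]), 'grip_width': 0.9995038394624562}
18.700000000000003
side [[451.00123886   0.         321.04062856]
 [  0.         451.00123886 237.50018179]
 [  0.           0.           1.        ]] [ 0.63136838 -2.45854604  1.43472279] [470.75555064 289.43032504 936.16969284]
[113.92816968 818.92570598 705.81545432]
top [[589.53323803   0.         315.55970173]
 [  0.         589.53323803 225.05719684]
 [  0.           0.           1.        ]] [ 2.0136364  -2.06338872  0.34421674] [ -51.06216398  557.13543651 1293.43655536]
[  98.24108621  -61.02197499 1404.49648255]
```

View pics/side0.png

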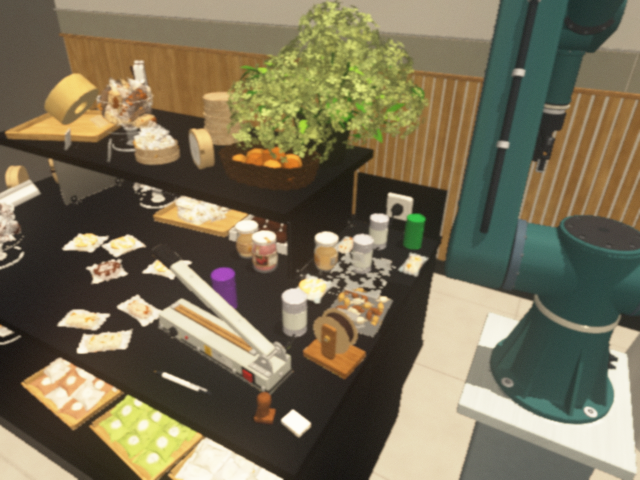

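View pics/top0.png

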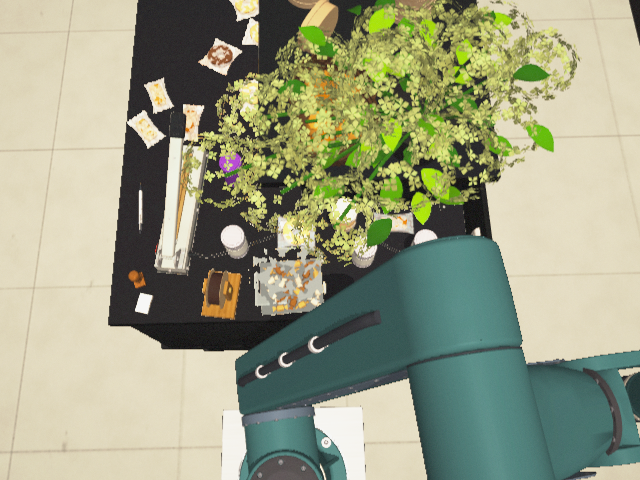

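The side view shows the tins near (294,312), (362,252) and (378,232). In the top view they are near (234,238), (364,255) and (425,238), partly hidden by the plant and arm. I'll zoom in next.

```bash
python3 - <<'E'
import cv2
s=cv2.imread("pics/side0.png");t=cv2.imread("pics/top0.png")
cv2.imwrite("pics/side0z.png",cv2.resize(s[200:360,240:440],None,fx=4,fy=3.75 and 4,interpolation=cv2.INTER_CUBIC)[:600])
cv2.imwrite("pics/top0z.png",cv2.resize(t[190:330,200:450],None,fx=3.2,fy=3.2,interpolation=cv2.INTER_CUBIC))
E
```

```text
(no output)
```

View pics/side0z.png

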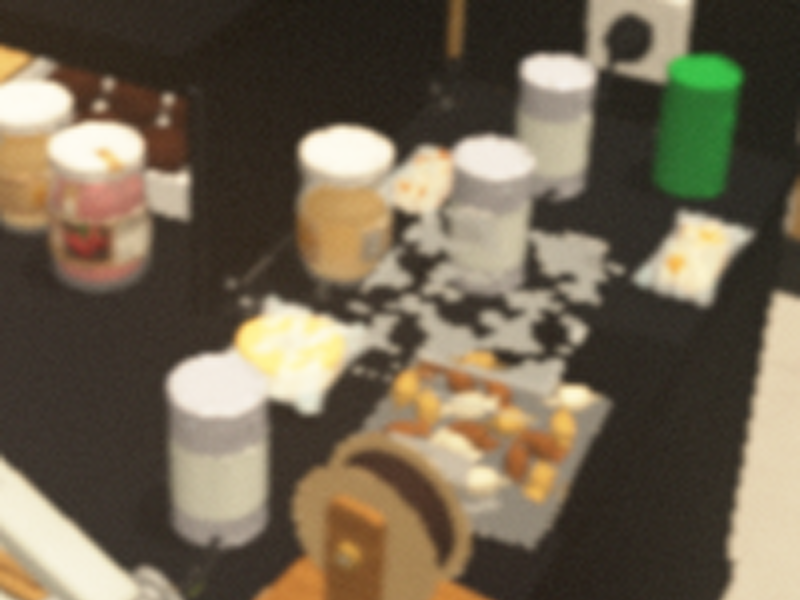

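View pics/top0z.png

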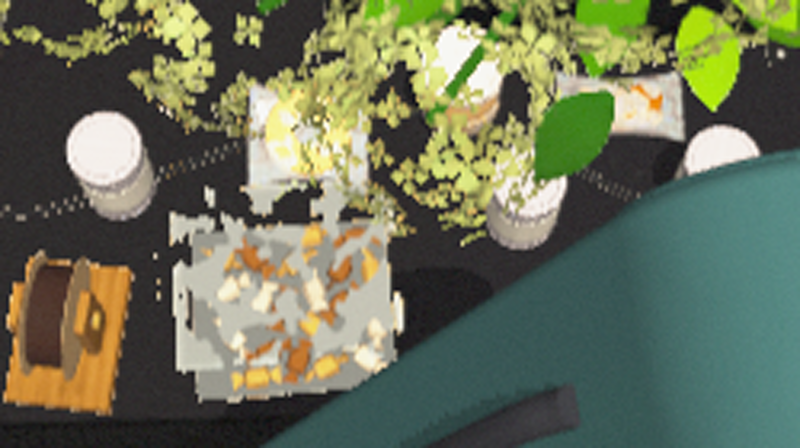

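```bash
cat > h.py <<'E'
import cv2,numpy as np
from station import *
def cast(n,uv,z,d=None):
    d=d or get_image(n)
    R=cv2.Rodrigues(np.array(d["rvec"],float))[0];t=np.array(d["tvec"],float).ravel()
    c=-R.T@t
    p=cv2.undistortPoints(np.array([[uv]],float),d["camera_matrix"],None).ravel()
    r=R.T@np.array([p[0],p[1],1]);return c+r*(z-c[2])/r[2]
def proj(d,P):
    return cv2.projectPoints(np.array(P,float).reshape(-1,3),np.array(d["rvec"],float),np.array(d["tvec"],float),d["camera_matrix"],None)[0].reshape(-1,2)
def lidpix(n,u0,v0): pass
E
python3 - <<'E'
from h import *
S=get_image("side");T=get_image("top")
for nm,uv in dict(A=(217,382),B=(493,158),C=(557,74),jar=(347,152)).items():
    print("side",nm,cast("side",(240+(uv[0]-1.5)/4,200+(uv[1]-1.5)/4),96,S).round(1))
for nm,uv in dict(A=(106,148),B=(527,190),C=(722,160),jar=(465,62)).items():
    print("top",nm,cast("top",(200+(uv[0]-1)/3.2,190+(uv[1]-1)/3.2),96,T).round(1))
print("front pastry",[cast("side",(240+u/4,200+v/4),15,S).round(0) for u,v in((695,258),(680,215),(755,230),(705,305),(640,278))])
print("green",cast("side",(240+705/4,200+75/4),96,S).round(0))
# predicted lid extents in side for candidates
for P in [(541,158),(540,-82)]:
    pass
E
```

```text
side A [535.1 130.1  96. ]
side B [ 501.8 -177.2   96. ]
side C [ 510.5 -316.1   96. ]
side jar [ 591.4 -134.5   96. ]
top A [533.1 129.4  96. ]
top B [ 493.4 -176.3   96. ]
top C [ 512.6 -319.3   96. ]
top jar [ 593.6 -135.4   96. ]
front pastry [array([ 372., -250.,   15.]), array([ 399., -300.,   15.]), array([ 345., -308.,   15.]), array([ 347., -197.,   15.]), array([ 397., -206.,   15.])]
green [ 413. -369.   96.]
```

{"api": "drive_tool", "payload": {"dp": [[9.94, -3.97, 0], [9.94, -3.97, 0], [9.94, -3.97, 0], [9.94, -3.97, 0], [9.94, -3.97, 0], [9.94, -3.97, 0], [18.33, -20.14, 0], [18.33, -20.14, 0], [18.33, -20.14, 0], [18.33, -20.14, 0], [18.33, -20.14, 0], [18.33, -20.14, 0], [18.33, -20.14, 0], [18.33, -20.14, 0], [18.33, -20.14, 0], [18.33, -20.14, 0], [18.33, -20.14, 0], [18.33, -20.14, 0], [18.33, -20.14, 0], [18.33, -20.14, 0]], "roll": [2.64, 2.64, 2.64, 2.64, 2.64, 2.64, 2.64, 2.64, 2.64, 2.64, 2.64, 2.64, 2.64, 2.64, 2.64, 2.64, 2.64, 2.64, 2.64, 2.64], "grip": [1, 1, 1, 1, 1, 1, 1, 1, 1, 1, 1, 1, 1, 1, 1, 1, 1, 1, 1, 1]}}

```text
time: 2.2
eef_pos: [533.8, 129.1, 231.0]
ee_rot: [0.0, 1.0, 0.001, -0.001]
ft_force: [-0.3, -0.8, -0.4]
grip_width: 1.0
```

```bash
python3 - <<'E'
from h import *
o=get_obs();print(o['eef_pos'],o['ee_rot'],o['ft_force'],o['q'])
S=get_image("side");T=get_image("top")
a=np.linspace(0,2*np.pi,60,endpoint=False)
for n,d in(("side",S),("top",T)):
    im=d["color"][:,:,::-1].copy();im=cv2.resize(im,None,fx=4,fy=4,interpolation=cv2.INTER_CUBIC)
    for x,y in((534,130),(500,-177),(511,-318)):
      for z,r in((96,28),(0,27)):
        for p in proj(d,np.c_[x+r*np.cos(a),y+r*np.sin(a),0*a+z]): cv2.circle(im,tuple(int(v) for v in (p*4+1.5)),1,(0,0,255),-1)
    c=im[800:1400,960:1760] if n=="side" else im[760:1320,840:1640+100]
    cv2.imwrite(f"pics/{n}1.png",c[:600,:800] if n=="side" else cv2.resize(c,(800,498)))
E
```

```text
[533.78520903 129.14155488 231.0051558 ] [ 4.32693303e-04  9.99999613e-01  5.37024508e-04 -5.46786269e-04] [-0.27709519 -0.80442659 -0.38678633] [ 1.12089094e-01  2.86972371e-01  1.61986366e+00 -7.81687152e-04
  1.23593982e+00  1.68206870e+00]
```

View pics/side1.png

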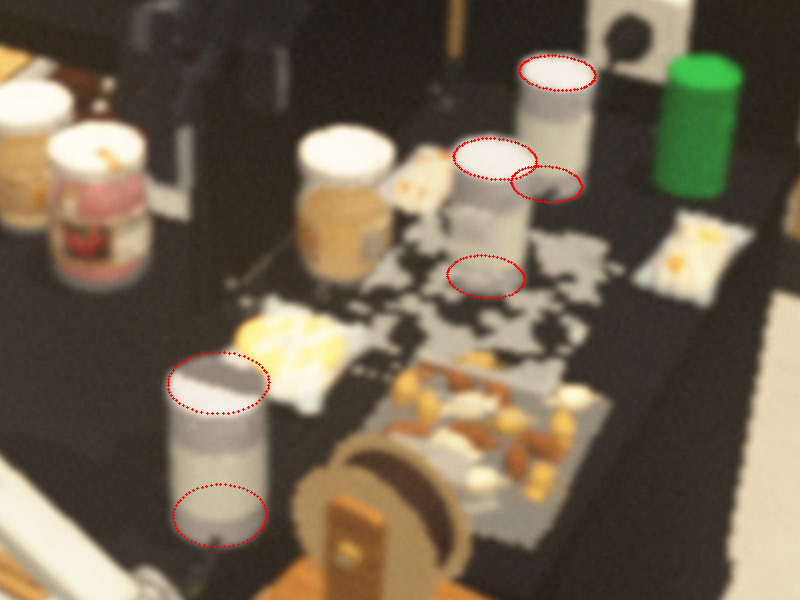

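View pics/top1.png

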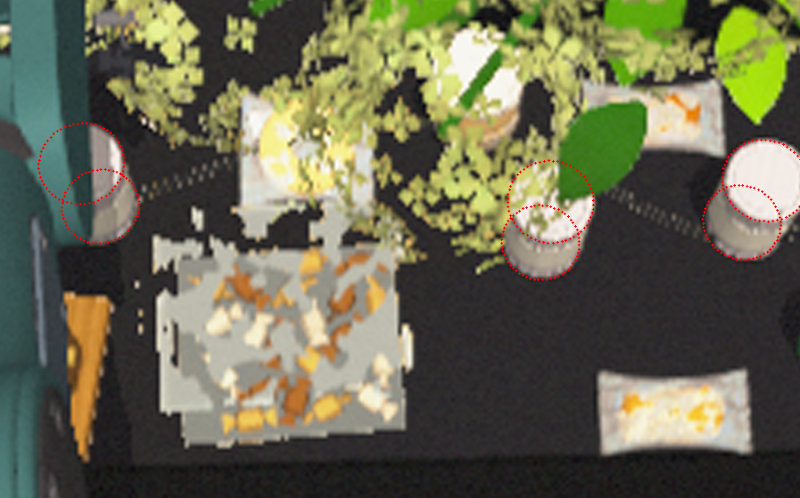

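The overlays fit all three tins in both views: A (534,130), B (500,-177), C (511,-318). I'll descend over A and grip it.

{"api": "drive_tool", "payload": {"dp": [[0, 0, 1], [0, 0, 2], [0, 0, 3], [0, 0, 4], [0, 0, 5], [0, 0, 5.6], [0, 0, 6.15], [0, 0, 6.15], [0, 0, 6.15], [0, 0, 6.15], [0, 0, 6.15], [0, 0, 6.15], [0, 0, 6.15], [0, 0, 6.15], [0, 0, 6.15]], "roll": [0, 0, 0, 0, 0, 0, 0, 0, 0, 0, 0, 0, 0, 0, 0], "grip": [1, 1, 1, 1, 1, 1, 1, 1, 0, 0, 0, 0, 0, 0, 0]}}

```text
time: 3.8
eef_pos: [535.4, 129.9, 48.2]
ee_rot: [-0.0, 1.0, 0.0, 0.001]
ft_force: [-1.0, -0.6, 6.8]
grip_width: 0.629
```

```bash
python3 - <<'E'
from h import *
o=get_obs();print(o['time'],o['eef_pos'],o['ee_rot'],o['ft_force'],o['moment'],o['grip_width'],o['tau'])
d=get_image("side");im=cv2.resize(d["color"][:,:,::-1][200:360,240:440],None,fx=4,fy=4,interpolation=cv2.INTER_CUBIC)[:600];cv2.imwrite("pics/side2.png",im)
E
```

```text
3.8 [535.42340338 129.94212269  48.23678674] [-2.73700072e-06  9.99999078e-01  4.34332003e-04  1.28666745e-03] [-1.02858114 -0.59834894  6.84393222] [-0.27710019  0.10551246 -0.03054975] 0.6293463501204989 [ 1.38631216e-01 -4.92837703e+01 -1.65971428e+01  2.16570650e-01
 -2.74332734e-01 -2.59794854e-02]
```

View pics/side2.png

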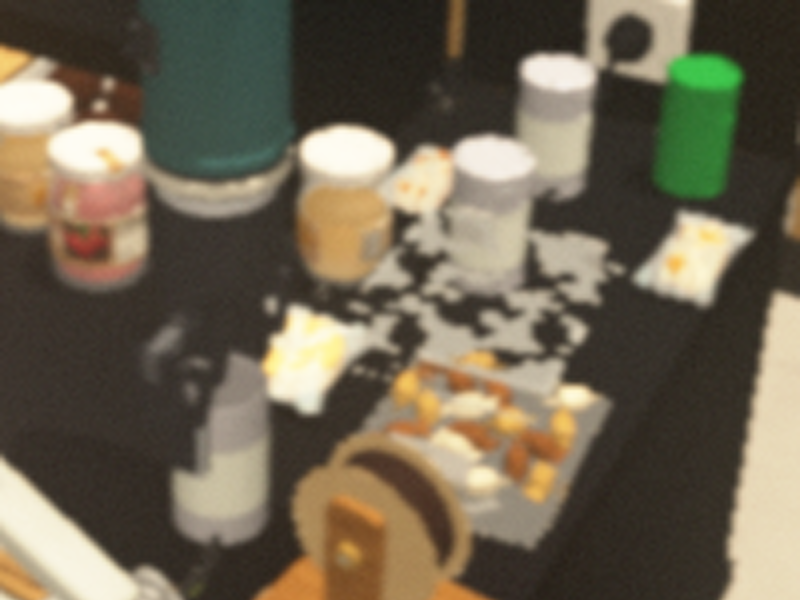

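A is gripped on its label: opening 53.5 mm, tin upright near (222,460) in the zoomed view. I'll lift it 50 mm.

{"api": "drive_tool", "payload": {"dp": [[0, 0, -0.3], [0, 0, -0.8], [0, 0, -1.3], [0, 0, -1.7], [0, 0, -1.7], [0, 0, -1.7], [0, 0, -1.7], [0, 0, -1.7], [0, 0, -1.7], [0, 0, -1.7], [0, 0, -1.7]], "roll": [0, 0, 0, 0, 0, 0, 0, 0, 0, 0, 0], "grip": [0, 0, 0, 0, 0, 0, 0, 0, 0, 0, 0]}}

```text
time: 4.95
eef_pos: [534.2, 129.9, 97.6]
ee_rot: [-0.0, 1.0, 0.0, -0.0]
ft_force: [-0.1, 0.9, -2.6]
grip_width: 0.629
```

```bash
python3 - <<'E'
from h import *
o=get_obs();print(o['time'],o['eef_pos'],o['ee_rot'],o['ft_force'],o['moment'],o['grip_width'])
d=get_image("side");im=cv2.resize(d["color"][:,:,::-1][200:360,240:440],None,fx=4,fy=4,interpolation=cv2.INTER_CUBIC)[:600];cv2.imwrite("pics/side3.png",im)
E
```

```text
4.95 [534.21379099 129.89891858  97.59172723] [-3.29693841e-05  9.99999958e-01  1.63777814e-04 -2.37772807e-04] [-0.1058025   0.89923683 -2.62920285] [ 0.07494404  0.01577646 -0.02730741] 0.6289893986468086
```

View pics/side3.png

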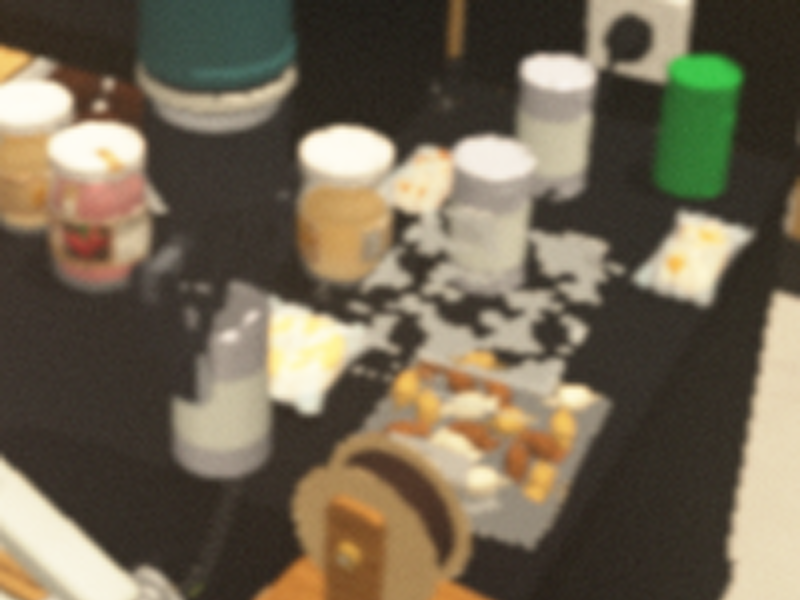

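A is light, about 0.2 kg. I'll set it down, release and rise.

{"api": "drive_tool", "payload": {"dp": [[0, 0, 0.4], [0, 0, 0.8], [0, 0, 1.2], [0, 0, 1.4], [0, 0, 1.55], [0, 0, 1.67], [0, 0, 1.67], [0, 0, 1.67], [0, 0, 1.67], [0, 0, 1.67], [0, 0, 1.67], [0, 0, 1], [0, 0, 0], [0, 0, -1.5], [0, 0, -3], [0, 0, -4.5], [0, 0, -4.5]], "roll": [0, 0, 0, 0, 0, 0, 0, 0, 0, 0, 0, 0, 0, 0, 0, 0, 0], "grip": [0, 0, 0, 0, 0, 0, 0, 1, 1, 1, 1, 1, 1, 1, 1, 1, 1]}}

```text
time: 6.7
eef_pos: [538.7, 130.5, 239.6]
ee_rot: [-0.001, 1.0, 0.0, 0.006]
ft_force: [0.4, 0.0, 0.9]
grip_width: 0.997
```

```bash
python3 - <<'E'
from h import *
o=get_obs();print(o['time'],o['eef_pos'],o['ft_force'],o['grip_width'])
d=get_image("side");im=cv2.resize(d["color"][:,:,::-1][200:360,240:440],None,fx=4,fy=4,interpolation=cv2.INTER_CUBIC)[:600];cv2.imwrite("pics/side4.png",im)
E
```

```text
6.7 [538.7019576  130.48163698 239.55218238] [0.42510477 0.03670559 0.89643467] 0.9972647878452067
```

View pics/side4.png

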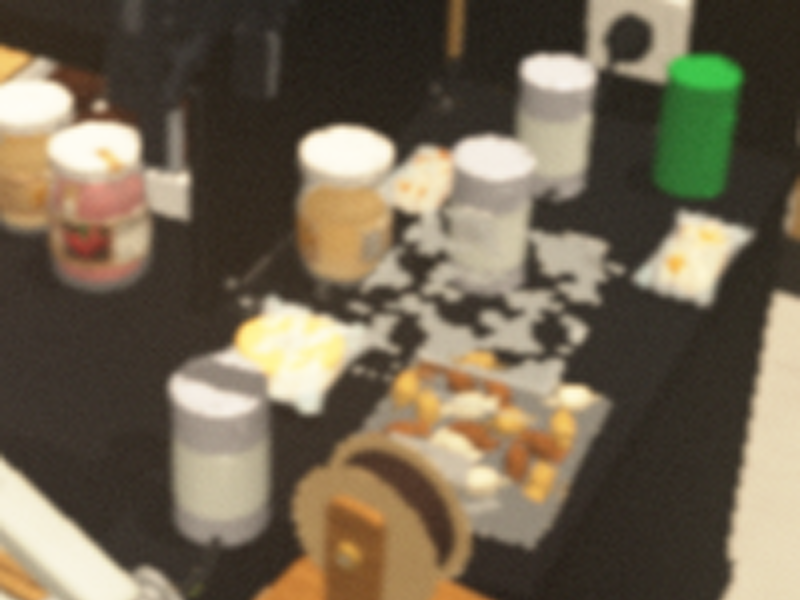

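A stands back in its place, near (220,450) in the zoomed view. Moving above B.

{"api": "drive_tool", "payload": {"dp": [[-1.13, 1, 0], [-1.13, 2.4, 0], [-1.13, 4, 0], [-1.13, 5.5, 0], [-1.13, 7, 0], [-1.13, 8.5, 0], [-1.13, 9.6, 0], [-1.13, 10.23, 0], [-1.13, 10.23, 0], [-1.13, 10.23, 0]], "roll": [0, 0, 0, 0, 0, 0, 0, 0, 0, 0], "grip": [1, 1, 1, 1, 1, 1, 1, 1, 1, 1]}}

```text
time: 7.75
eef_pos: [499.6, -176.5, 231.4]
ee_rot: [-0.001, 1.0, -0.0, -0.001]
ft_force: [-0.5, -0.7, -0.3]
grip_width: 0.999
```

{"api": "drive_tool", "payload": {"dp": [[0, 0, 1], [0, 0, 2], [0, 0, 3], [0, 0, 4], [0, 0, 5], [0, 0, 5.6], [0, 0, 6.15], [0, 0, 6.15], [0, 0, 6.15], [0, 0, 6.15], [0, 0, 6.15], [0, 0, 6.15], [0, 0, 6.15], [0, 0, 6.15], [0, 0, 6.15]], "roll": [0, 0, 0, 0, 0, 0, 0, 0, 0, 0, 0, 0, 0, 0, 0], "grip": [1, 1, 1, 1, 1, 1, 1, 1, 0, 0, 0, 0, 0, 0, 0]}}

```text
time: 9.25
eef_pos: [501.3, -177.0, 49.6]
ee_rot: [0.0, 1.0, 0.0, 0.001]
ft_force: [-1.0, 1.9, 6.7]
grip_width: 0.628
```

{"api": "drive_tool", "payload": {"dp": [[0, 0, -0.3], [0, 0, -0.8], [0, 0, -1.3], [0, 0, -1.7], [0, 0, -1.7], [0, 0, -1.7], [0, 0, -1.7], [0, 0, -1.7], [0, 0, -1.7], [0, 0, -1.7], [0, 0, -1.7]], "roll": [0, 0, 0, 0, 0, 0, 0, 0, 0, 0, 0], "grip": [0, 0, 0, 0, 0, 0, 0, 0, 0, 0, 0]}}

```text
time: 10.35
eef_pos: [500.5, -177.0, 99.1]
ee_rot: [-0.0, 1.0, 0.0, -0.0]
ft_force: [0.5, 1.0, -5.1]
grip_width: 0.63
```

```bash
python3 - <<'E'
from h import *
o=get_obs();print(o['time'],o['eef_pos'],o['ee_rot'],o['ft_force'],o['moment'],o['grip_width'])
d=get_image("side");im=cv2.resize(d["color"][:,:,::-1][200:360,240:440],None,fx=4,fy=4,interpolation=cv2.INTER_CUBIC)[:600];cv2.imwrite("pics/side5.png",im)
E
```

```text
10.35 [ 500.48465222 -176.95650441   99.10087437] [-1.32700184e-04  9.99999955e-01  2.11155319e-04 -1.68345517e-04] [ 0.5304744   0.98573075 -5.05221996] [ 0.00072794  0.00725369 -0.02093427] 0.6304639333147584
```

View pics/side5.png

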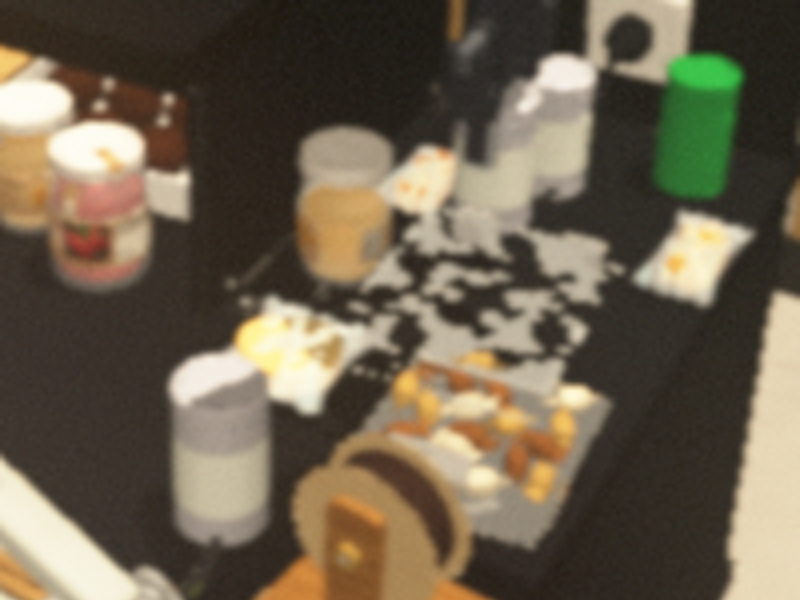

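{"api": "drive_tool", "payload": {"dp": [[0, 0, 0], [0, 0, 0]], "roll": [0, 0], "grip": [0, 0]}}

```text
time: 10.6
eef_pos: [500.6, -177.0, 99.3]
ee_rot: [-0.0, 1.0, 0.0, 0.0]
ft_force: [0.6, -0.2, -4.9]
grip_width: 0.631
```

{"api": "drive_tool", "payload": {"dp": [[0, 0, 0], [0, 0, 0]], "roll": [0, 0], "grip": [0, 0]}}

```text
time: 10.8
eef_pos: [500.6, -177.0, 99.3]
ee_rot: [-0.0, 1.0, 0.0, 0.0]
ft_force: [0.9, 0.0, -4.4]
grip_width: 0.629
```

{"api": "drive_tool", "payload": {"dp": [[0, 0, 0.4], [0, 0, 0.8], [0, 0, 1.2], [0, 0, 1.4], [0, 0, 1.55], [0, 0, 1.66], [0, 0, 1.66], [0, 0, 1.66], [0, 0, 1.66], [0, 0, 1.66], [0, 0, 1.66], [0, 0, 1], [0, 0, 0], [0, 0, -1.5], [0, 0, -3], [0, 0, -4.5], [0, 0, -4.5], [0, 0, -4.5]], "roll": [0, 0, 0, 0, 0, 0, 0, 0, 0, 0, 0, 0, 0, 0, 0, 0, 0, 0], "grip": [0, 0, 0, 0, 0, 0, 0, 1, 1, 1, 1, 1, 1, 1, 1, 1, 1, 1]}}

```text
time: 12.6
eef_pos: [501.3, -177.4, 235.6]
ee_rot: [0.001, 1.0, 0.0, 0.001]
ft_force: [0.3, -0.5, -0.5]
grip_width: 0.998
```

```bash
python3 - <<'E'
from h import *
o=get_obs();print(o['time'],o['eef_pos'],o['ft_force'],o['grip_width'])
d=get_image("side");im=cv2.resize(d["color"][:,:,::-1][200:360,240:440],None,fx=4,fy=4,interpolation=cv2.INTER_CUBIC)[:600];cv2.imwrite("pics/side6.png",im)
E
```

```text
12.6 [ 501.29355123 -177.38884193  235.62103238] [ 0.32740625 -0.54814873 -0.51226597] 0.997843017703713
```

View pics/side6.png

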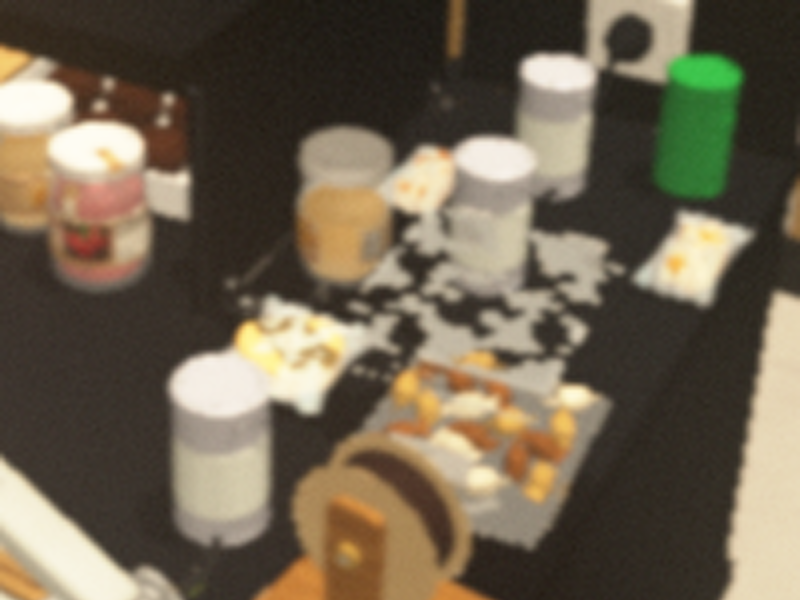

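B reads about 4.8 N, so it is heavy, and it stands back in its place near (495,158) in the zoomed view. Now C.

{"api": "drive_tool", "payload": {"dp": [[0.37, 1, 0], [0.37, 2.2, 0], [0.37, 3.4, 0], [0.37, 4.3, 0], [0.37, 4.7, 0], [0.37, 4.7, 0], [0.37, 4.7, 0]], "roll": [0, 0, 0, 0, 0, 0, 0], "grip": [1, 1, 1, 1, 1, 1, 1]}}

```text
time: 13.35
eef_pos: [511.1, -316.6, 233.1]
ee_rot: [-0.001, 1.0, 0.0, -0.001]
ft_force: [0.3, 1.0, -0.8]
grip_width: 1.003
```

{"api": "drive_tool", "payload": {"dp": [[0, 0, 1], [0, 0, 2], [0, 0, 3], [0, 0, 4], [0, 0, 5], [0, 0, 5.6], [0, 0, 6.2], [0, 0, 6.2], [0, 0, 6.2], [0, 0, 6.2], [0, 0, 6.2], [0, 0, 6.2], [0, 0, 6.2], [0, 0, 6.2], [0, 0, 6.2]], "roll": [0, 0, 0, 0, 0, 0, 0, 0, 0, 0, 0, 0, 0, 0, 0], "grip": [1, 1, 1, 1, 1, 1, 1, 1, 0, 0, 0, 0, 0, 0, 0]}}

```text
time: 14.85
eef_pos: [512.7, -318.6, 49.8]
ee_rot: [0.001, 1.0, 0.0, 0.001]
ft_force: [0.9, 1.2, 7.1]
grip_width: 0.637
```

{"api": "drive_tool", "payload": {"dp": [[0, 0, -0.3], [0, 0, -0.8], [0, 0, -1.3], [0, 0, -1.7], [0, 0, -1.7], [0, 0, -1.7], [0, 0, -1.7], [0, 0, -1.7], [0, 0, -1.7], [0, 0, -1.7], [0, 0, -1.7]], "roll": [0, 0, 0, 0, 0, 0, 0, 0, 0, 0, 0], "grip": [0, 0, 0, 0, 0, 0, 0, 0, 0, 0, 0]}}

```text
time: 15.95
eef_pos: [511.7, -317.9, 99.0]
ee_rot: [-0.0, 1.0, 0.0, -0.0]
ft_force: [0.0, -0.3, -1.2]
grip_width: 0.635
```

{"api": "drive_tool", "payload": {"dp": [[0, 0, 0], [0, 0, 0]], "roll": [0, 0], "grip": [0, 0]}}

```text
time: 16.15
eef_pos: [511.7, -318.0, 99.3]
ee_rot: [-0.0, 1.0, 0.0, -0.0]
ft_force: [-0.0, -0.0, -1.4]
grip_width: 0.635
```

```bash
python3 - <<'E'
from h import *
o=get_obs();print(o['time'],o['eef_pos'],o['ee_rot'],o['ft_force'],o['moment'],o['grip_width'])
d=get_image("side");im=cv2.resize(d["color"][:,:,::-1][200:360,240:440],None,fx=4,fy=4,interpolation=cv2.INTER_CUBIC)[:600];cv2.imwrite("pics/side7.png",im)
E
```

```text
16.15 [ 511.73505829 -317.97985056   99.2691858 ] [-6.81822692e-05  9.99999977e-01  2.01281187e-04 -2.66108335e-05] [-0.01986383 -0.03987375 -1.39884091] [ 0.01585093 -0.02267597  0.01124567] 0.6347619786855018
```

View pics/side7.png

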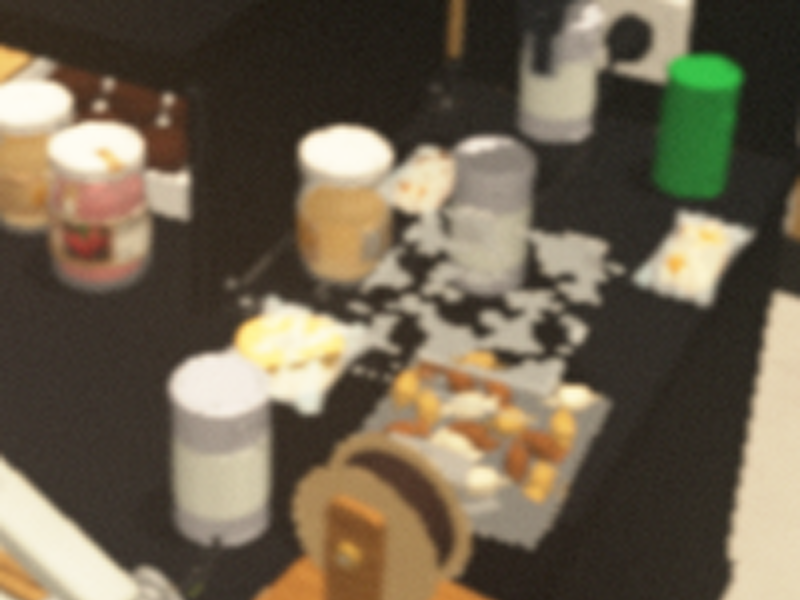

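C is light (1.4 N), so B is the heavy one. I'll set C down and go back to B.

{"api": "drive_tool", "payload": {"dp": [[0, 0, 0.4], [0, 0, 0.8], [0, 0, 1.2], [0, 0, 1.4], [0, 0, 1.55], [0, 0, 1.66], [0, 0, 1.66], [0, 0, 1.66], [0, 0, 1.66], [0, 0, 1.66], [0, 0, 1.66], [0, 0, 1], [0, 0, 0], [0, 0, -1.5], [0, 0, -3], [0, 0, -4.5], [0, 0, -4.5], [0, 0, -4.5]], "roll": [0, 0, 0, 0, 0, 0, 0, 0, 0, 0, 0, 0, 0, 0, 0, 0, 0, 0], "grip": [0, 0, 0, 0, 0, 0, 0, 1, 1, 1, 1, 1, 1, 1, 1, 1, 1, 1]}}

```text
time: 18.0
eef_pos: [512.3, -318.5, 235.7]
ee_rot: [0.001, 1.0, 0.0, 0.001]
ft_force: [-0.7, 0.0, -0.2]
grip_width: 0.998
```

{"api": "drive_tool", "payload": {"dp": [[-0.37, -1, 0], [-0.37, -2.2, 0], [-0.37, -3.4, 0], [-0.37, -4.3, 0], [-0.37, -4.7, 0], [-0.37, -4.7, 0], [-0.37, -4.7, 0]], "roll": [0, 0, 0, 0, 0, 0, 0], "grip": [1, 1, 1, 1, 1, 1, 1]}}

```text
time: 18.7
eef_pos: [500.6, -177.7, 233.6]
ee_rot: [0.0, 1.0, 0.0, -0.0]
ft_force: [0.7, 0.4, 0.2]
grip_width: 0.997
```

```bash
python3 - <<'E'
from h import *
o=get_obs();print(o['time'],o['eef_pos'],o['ft_force'],o['grip_width'])
d=get_image("side");im=cv2.resize(d["color"][:,:,::-1][200:360,240:440],None,fx=4,fy=4,interpolation=cv2.INTER_CUBIC)[:600];cv2.imwrite("pics/side8.png",im)
E
```

```text
18.7 [ 500.5560498  -177.6940814   233.64868867] [0.6613761  0.41217735 0.19914874] 0.9971298299554109
```

View pics/side8.png

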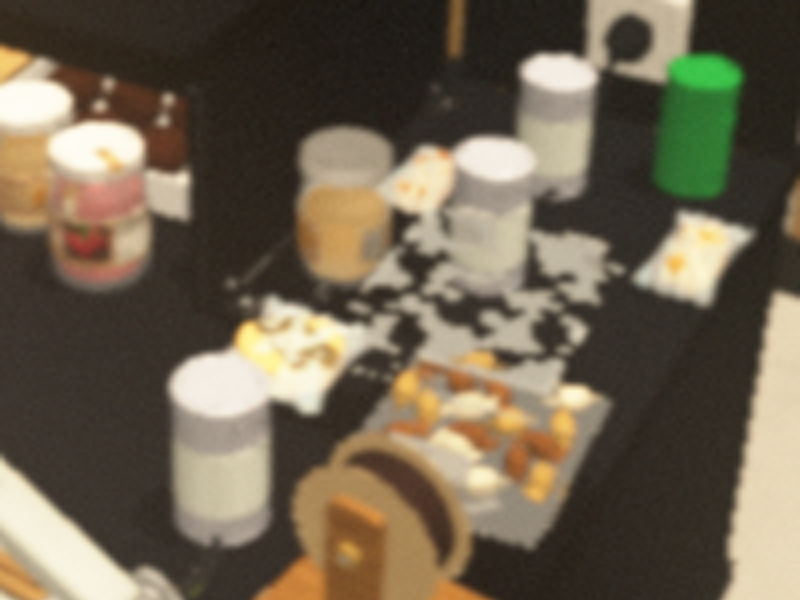

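All three tins stand in their places. I'll grip B and lift it 200 mm.

{"api": "drive_tool", "payload": {"dp": [[0, 0, 1], [0, 0, 2], [0, 0, 3], [0, 0, 4], [0, 0, 5], [0, 0, 5.6], [0, 0, 6.2], [0, 0, 6.2], [0, 0, 6.2], [0, 0, 6.2], [0, 0, 6.2], [0, 0, 6.2], [0, 0, 6.2], [0, 0, 6.2], [0, 0, 6.2]], "roll": [0, 0, 0, 0, 0, 0, 0, 0, 0, 0, 0, 0, 0, 0, 0], "grip": [1, 1, 1, 1, 1, 1, 1, 1, 0, 0, 0, 0, 0, 0, 0]}}

```text
time: 20.25
eef_pos: [501.6, -177.6, 49.5]
ee_rot: [0.001, 1.0, 0.0, 0.001]
ft_force: [-0.5, -1.1, 7.4]
grip_width: 0.626
```

{"api": "drive_tool", "payload": {"dp": [[0, 0, -0.3], [0, 0, -0.8], [0, 0, -1.4], [0, 0, -2.1], [0, 0, -2.8], [0, 0, -3.5], [0, 0, -4.2], [0, 0, -4.9], [0, 0, -5.6], [0, 0, -6.2], [0, 0, -6.7], [0, 0, -6.7], [0, 0, -6.7], [0, 0, -6.7], [0, 0, -6.7], [0, 0, -6.7], [0, 0, -6.7], [0, 0, -6.7], [0, 0, -6.7], [0, 0, -6.7]], "roll": [0, 0, 0, 0, 0, 0, 0, 0, 0, 0, 0, 0, 0, 0, 0, 0, 0, 0, 0, 0], "grip": [0, 0, 0, 0, 0, 0, 0, 0, 0, 0, 0, 0, 0, 0, 0, 0, 0, 0, 0, 0]}}

```text
time: 22.25
eef_pos: [500.6, -177.0, 249.3]
ee_rot: [-0.0, 1.0, 0.0, -0.0]
ft_force: [0.1, 0.1, -4.4]
grip_width: 0.632
```

```bash
python3 - <<'E'
from h import *
o=get_obs();print(o['time'],o['eef_pos'],o['ee_rot'],o['ft_force'],o['grip_width'],o['qd'].round(3))
d=get_image("side");im=cv2.resize(d["color"][:,:,::-1][130:350,200:460],None,fx=2.7,fy=2.7,interpolation=cv2.INTER_CUBIC);cv2.imwrite("pics/side9.png",im)
E
```

```text
22.25 [ 500.58398287 -177.00483804  249.30286485] [-5.91722945e-05  9.99999976e-01  2.12926124e-04 -6.41951527e-06] [ 0.09568517  0.11557902 -4.39324218] 0.6320249616276431 [ 0.001 -0.001 -0.002  0.    -0.001  0.   ]
```

View pics/side9.png

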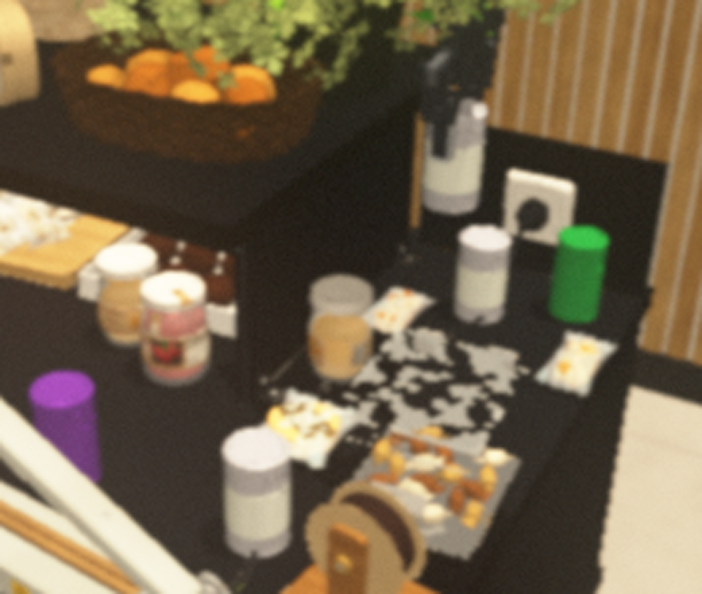

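B hangs upright in the gripper at (453,155) in this view, 200 mm up. A at (257,490) and C at (483,275) stand where they were, and the jar and pastries are unmoved.

```bash
python3 -c "
from station import *
print(job_done())"
```

```text
the job is handed in; nothing more can be done
None
```

I lifted each tin about 5 cm from left to right. The vertical force at the wrist read about 2.6 N for the left tin, 4.4–5.1 N for the middle one and 1.2–1.4 N for the right one. I set all three back upright, took the middle tin again as the heaviest, and handed the job in at about 22 s while holding it about 20 cm up.

At the last check the middle tin was upright, still and gripped on its label, with the fingers about 54 mm apart and the force reading 4.4 N. The side camera showed the left and right tins upright in their places and the jar and pastries unmoved.

The force reading varies by about ±1 N. The two light tins read 2.6 and about 1.4 N, the first slightly above its 1.5–2 N range and the second slightly below. The middle tin still stood out clearly. No check failed.

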